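# Set a screw cap for the annealing oven

### The job

Stand the clear canister in the aluminium nest with its square foot fully down in the pocket, then screw its blue cap on until it bottoms out and back it off a quarter turn, so that the canister can breathe in the annealing oven. Finish holding the cap: keep it gripped and still at the quarter turn so that a line can be scribed across cap and tube, and do not let go. Leave the tape, the tube cluster, the spare cap and the scriber where they are.

Things in the scene. Friction and masses are not known exactly. Their poses are not given: they have to be found in the camera images.
- canister: Loose clear acrylic canister, 0.2 to 0.3 kg with its cap, standing on the bench; carry it by cap or tube. Origin: centre of its underside, z up. Black square foot 64 x 64 mm, 14 mm thick, sides along x and y (any quarter turn fits the nest); clear round tube 50 mm in diameter from z 14 to 84 mm; on it a white threaded neck, 43 mm wide, almost wholly inside the cap.
- cap: Blue knurled screw cap, 57 mm in diameter, 30 mm tall, already started on the neck's thread. Origin: centre of its underside, on the canister's axis; white index line on top from centre to rim along its x. Clockwise from above screws it down, 4 mm a turn, taking about 0.1 N m; then it stops hard, underside on the tube's end, 84 mm above the canister's underside. It never turns by itself.
- cap_grip (a point): Point on the cap's axis 20 mm above its underside and 10 mm below its top: with the TCP here the fingertips stay on the cap and clear of the tube.
- cap_turn (a joint): Turn of the cap on the canister, rad: 0 = bottomed out (stop), grows as it is unscrewed (anticlockwise from above); it starts between about 2.2 and 3.6; 1.57 is a quarter turn off the bottom.
- nest: Aluminium block 110 x 110 x 20 mm, fixed to the bench, with a square pocket in its top for the canister's foot: 67 x 67 mm (1.5 mm play each side), 12 mm deep, mouth chamfered by 2 mm, sides along the block's x and y. Origin: centre of the block's underside, z up. Seated, the foot cannot turn (3 degrees of play).
- nest_floor (a point): Centre of the nest's pocket floor, 8 mm above the bench: the centre of the canister's underside comes here when it is seated.
- tape: Bystander, loose: roll of yellow tape lying flat, 92 mm in diameter, 24 mm tall, origin at the centre of its underside.
- cluster: Bystander, loose: three clear acrylic tubes bonded side by side, standing, each 50 mm in diameter and 100 mm tall, about 108 mm across in all, origin at the centre of its underside.
- spare_cap: Bystander, loose: grey knurled cap 45 mm in diameter, 26 mm tall, origin at the centre of its underside.
- scriber: Bystander, loose: scribing tool with a red handle, 160 mm long, lying along its own x.
Things that resemble listed ones, but are neither listed nor needed, are in the scene too. There is more than one size of the nest; the one meant has the size given above.

How it is judged:
By the outcome, as a careful person would: the job done as asked, in the order asked, and still so for the second after the job is handed in, while the arm keeps its last pose, push and grip.
It also fails if it takes over 64 s, if anything falls off the work surface, if the arm or the gripper's body presses on something with over 40 N, if the wrist force passes 120 N, or if a joint passes its speed limit or range.

### The arm

A 6-joint arm with a two-finger parallel gripper is mounted at the origin on the work surface. World frame = base frame: x ahead of the robot, y to its left, z up, the work surface at z = 0. Lengths are in mm, angles in rad, forces in N, time in s.
With the tool pointing down it reaches from about 300 to 775 mm from the base axis. Payload 14.6 kg.
Tool frame: the origin (TCP) lies between the finger pads, 19 mm behind the fingertips; this is the grasp point; z points along the fingers, y is the line along which they close (so a half turn about z gives the same grasp; the last joint's range is limited). The gripper opens to 94 mm and grips with 3 to 60 N. Pads are 16 mm wide; open, the fingers measure 119 mm over their backs; the gripper's body (75 mm by 177 mm) begins 78 mm behind the grasp point.
Start: joints at [1.202, 0.3, 1.521, -0, 1.321, -0.067], TCP at [163.479, 525.132, 224.246] pointing down, gripper open.
Joint ranges: [-3.03, 3.03], [-0.79, 2.21], [0.23, 2.52], [-1.04, 4.18], [0, 3.07], [-2.55, 2.55]. Speed limits (rad/s): [2.22, 2.22, 2.57, 3.14, 3.14, 3.14].

### API

Orientations are given as [roll, pitch, yaw] about the fixed x, y, z axes, in that order (R = Rz(yaw) Ry(pitch) Rx(roll)).
In Python, from cell import manip gives the robot as it stands. The module is installed in compiled form; this text tells all that it offers.
- The arm moves only by the shell command python3 -m creep 'ROWS' [FORCE]. ROWS is JSON, a list of rows, each a list of 3 entries, a list of its own where there are three numbers: the opening, from -1 (shut) to 1 (fully open), then the shift along the tool's x, y, z in cm, then the turn about the tool's z in units of 5 degrees (1.0 is 5 degrees). In form: [[grip, [tx, ty, tz], roll], ...]. A call has 1 to 12 rows; each row is the pose to reach, as a shift and turn from the pose commanded when the call began, along the tool's axes at that moment; what a row does not reach only later rows make up. A row lasts 1/10 s, in which the tool goes at most 50 mm and 8.59 degrees, less where a joint would pass 70% of its speed; a pose out of reach is approached as far as the arm can. A call with a gripper value outside its range is refused whole. The fingers move at their own pace and stop on an object; FORCE is the grip in N (left out, the last holds). Time passes only in rows, so rows that repeat a pose let the fingers close. It gives the time, the measured TCP pose, the force, the opening and the grip force at its end, in the units of the state.
- manip.read_state(): the state, without advancing time (a new reading comes with each control period).
- manip.camera(name): name is "side" or "top"; returns the picture (420x560x3 uint8, red, green, blue); there is no depth.
- manip.camera_params(name): a dict with "fovy" (degrees; the focal length in pixels is half the picture's height over the tangent of half this angle, whatever the lens; pixels are square), "cx", "cy" (the principal point, pixels), "origin" and "attitude" of the camera in the world. Camera axes: x right, y down, z forward; pixel columns grow to the right and rows downward; lengths in mm; the calibration is good to about 2 mm. A picture is of the moment at which its call begins. camera_params takes no time and is no camera call.
- manip.sign_off(): hands the job in; it is judged then, once.
The state is a dict: "clock": time; "joints": joint angles; "qd": joint speeds; "effort": joint torques, N m; "eef_pos": TCP position; "eef_rot": TCP orientation; "wrist_force": force on the tool from outside, world axes, zero at the start; "moment": the same for the moment, N m; "finger_gap": finger opening in mm; "finger_force": force on a finger pad.
Only numpy, scipy, OpenCV 4.12 (cv2) and the standard library are available. Lean on these libraries where they do the work, as an engineer would, in place of code of your own. Each camera call takes 0.05 s, during which the arm holds its last target. There are 200 camera calls.

## Working session

There is one attempt and no reset: what is moved stays moved. The work goes in short steps, Python scripts to look and compute and a shell command to move; the robot and the scene stay as the last step left them, time stands still between calls to the robot, and variables do not carry over. Pictures are saved under pics/ and viewed, at most 10 in all, crops included, and the job is handed in when it is done.

```bash
mkdir -p pics; python3 - <<'E'
from cell import manip
import cv2
for n in("side","top"):
    cv2.imwrite(f"pics/{n}0.png",manip.camera(n)[:,:,::-1]); print(manip.camera_params(n))
print(manip.read_state())
E
```

```text
{'fovy': 43.44037610959555, 'cx': 278.2051688627148, 'cy': 214.39169320046378, 'origin': array([280.4956821 , 966.91681894, 997.81445069]), 'attitude': array([-2.30503423e+00, -3.84632435e-05, -2.84437955e+00])}
{'fovy': 56.675907243606716, 'cx': 283.05961292340476, 'cy': 212.74073785587436, 'origin': array([ 399.47103059,  -33.51253907, 1106.31422856]), 'attitude': array([-2.96087692,  0.02945232, -1.55710225])}
{'clock': 0.1, 'joints': array([ 1.20238208e+00,  3.00402965e-01,  1.52154940e+00,  1.21161101e-05,
        1.32068378e+00, -6.65856422e-02]), 'qd': array([ 4.67955328e-05, -8.21880560e-04, -2.62735854e-03,  2.20542764e-04,
       -1.07247225e-04,  1.33476130e-04]), 'effort': array([ 2.80853592e-04, -5.32635176e+01, -3.53285122e+01,  7.08958693e-02,
        2.33946566e-02, -9.16017871e-05]), 'eef_pos': array([163.40802174, 524.92934722, 223.73709136]), 'eef_rot': array([-3.14055226e+00, -8.11400894e-05,  2.83976100e+00]), 'wrist_force': array([0.09382086, 0.3948611 , 0.62855458]), 'moment': array([-0.01783945, -0.00830114, -0.04707536]), 'finger_force': 0.0, 'finger_gap': 93.95106890696331}
```

View pics/top0.png

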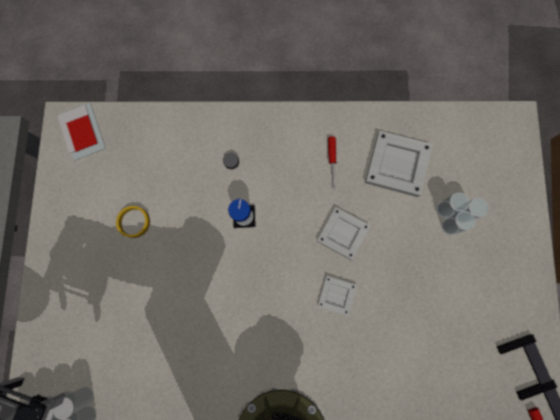

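View pics/side0.png

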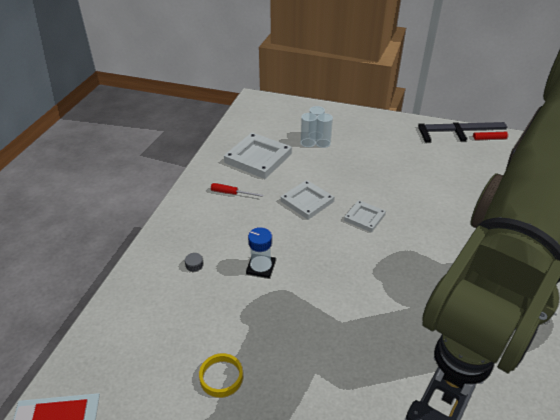

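The top view shows the canister with its blue cap at (240,210) and its foot at about (244,216). There are three nests, at (343,231), (337,293) and (399,161). The spare cap is at (231,160), the tape at (133,221), the scriber at (333,160) and the cluster at (462,212). The side view agrees, with the canister at (260,255) and the middle nest at (307,199).

```bash
cat > h.py <<'E'
import numpy as np, cv2
from scipy.spatial.transform import Rotation as R
from cell import manip
def cam(n):
    p=manip.camera_params(n); return p, 210/np.tan(np.radians(p['fovy']/2)), R.from_euler('xyz',p['attitude']).as_matrix()
def ray(n,uv):
    p,f,M=cam(n); d=M@np.array([(uv[0]-p['cx'])/f,(uv[1]-p['cy'])/f,1]); return np.array(p['origin']),d/np.linalg.norm(d)
def onz(n,uv,z):
    o,d=ray(n,uv); return o+d*(z-o[2])/d[2]
def px(n,P):
    p,f,M=cam(n); c=M.T@(np.array(P)-p['origin']); return c[:2]/c[2]*f+[p['cx'],p['cy']]
def tri(a,b):
    (o1,d1),(o2,d2)=ray('top',a),ray('side',b)
    A=np.stack([d1,-d2],1); s=np.linalg.lstsq(A,o2-o1,rcond=None)[0]
    p,q=o1+s[0]*d1,o2+s[1]*d2; return (p+q)/2,np.linalg.norm(p-q)
def blue(im):
    m=cv2.inRange(cv2.cvtColor(im,cv2.COLOR_RGB2HSV),(105,120,50),(125,255,255))
    c=max(cv2.findContours(m,0,cv2.CHAIN_APPROX_NONE)[0],key=cv2.contourArea); return c
E
python3 - <<'E'
from h import *
t=cv2.imread('pics/top0.png');s=cv2.imread('pics/side0.png')
a=cv2.resize(t[140:320,215:415],None,fx=4,fy=4,interpolation=cv2.INTER_CUBIC)[:600]
a=cv2.resize(t[190:320,220:390],None,fx=4,fy=4,interpolation=cv2.INTER_CUBIC)
cv2.imwrite('pics/topc.png',a)
cv2.imwrite('pics/sidec.png',cv2.resize(s[165:285,235:400],None,fx=4.8,fy=4.8,interpolation=cv2.INTER_CUBIC))
for uv in [(343,231),(337,293),(399,161)]:print(onz('top',uv,20))
for uv in [(307,199),(364,215),(258,154)]:print(onz('side',uv,20))
print(cv2.boundingRect(blue(t[:,:,::-1])),cv2.boundingRect(blue(s[:,:,::-1])))
print(manip.read_state()['clock'],px('top',[163,525,224]),px('side',[163,525,224]))
E
```

```text
[ 547.00341634 -167.4230198    20.        ]
[ 376.63296002 -148.79265641   20.        ]
[ 751.89933534 -330.92943347   20.        ]
[ 538.20824351 -155.9201236    20.        ]
[ 370.1871391  -136.03018321   20.        ]
[ 742.68168604 -323.45301769   20.        ]
(229, 199, 22, 22) (248, 228, 24, 24)
0.1 [ 35.6342623  391.35856629] [436.19232338 419.86127412]
```

View pics/topc.png

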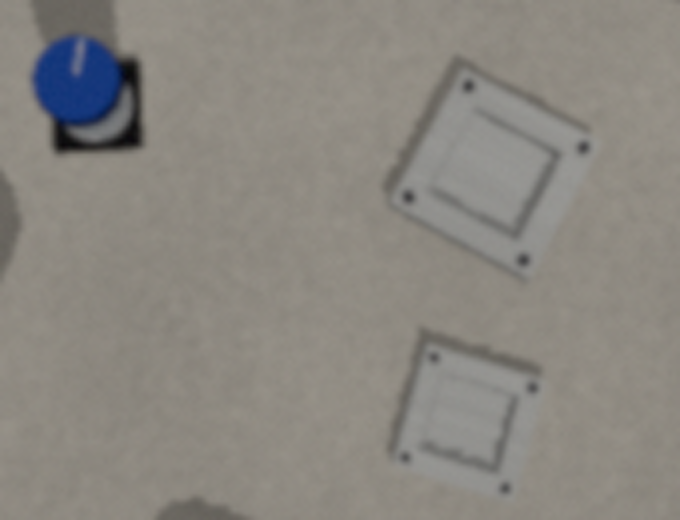

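View pics/sidec.png

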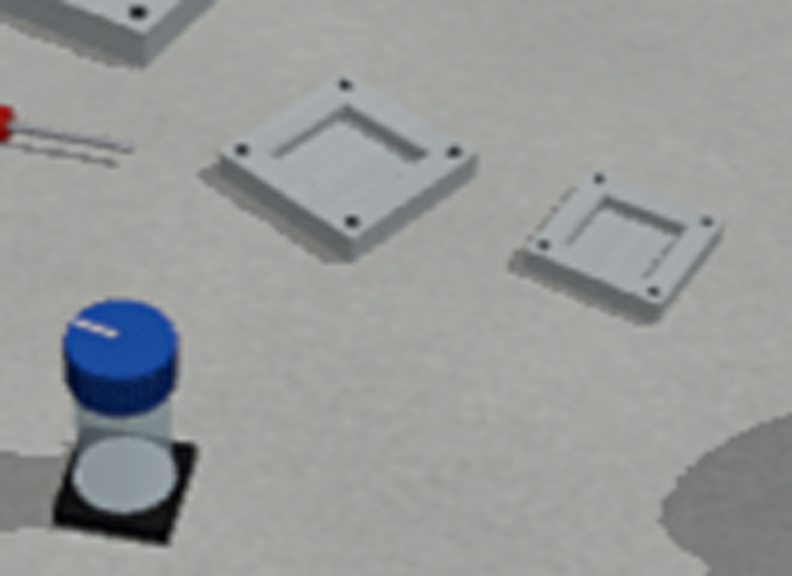

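The crops show the middle nest's screw holes clearly, at top-crop (468,86), (584,147), (523,260) and (408,197). The canister's cap index line points almost straight up in the image (+x), and the foot is at crop (55–142, 58–150).

```bash
python3 - <<'E'
from h import *
T=lambda u:(np.array(u)+.5)/4-.5+[220,190]
S=lambda u:(np.array(u)+.5)/4.8-.5+[235,165]
print("mid"); A=[];B=[]
for a,b in [((468,86),(242,149)),((584,147),(345,85)),((523,260),(454,152)),((408,197),(351,222))]:
    A.append(onz('top',T(a),20));B.append(onz('side',S(b),20)); print(A[-1],B[-1],tri(T(a),S(b)))
print(np.mean(A,0),np.mean(B,0))
for Q in (A,B):print(*[(np.round(np.linalg.norm(Q[i]-Q[i-1]),1),np.round(np.degrees(np.arctan2(*(Q[i]-Q[i-1])[1::-1])),1)) for i in range(4)])
print("small")
for a,b in [((434,357),(544,245)),((533,387),(599,179)),((505,488),(707,222)),((405,457),(653,291))]:print(tri(T(a),S(b)), onz('top',T(a),20),onz('side',S(b),20))
# table far-edge straightness and cap, foot
print("cap top centre",tri(T((77,79)),S((121,343))), "index tip", tri(T((82,40)),S((77,322))))
for a,b in [((138,58),None),((142,146),(168,543)),((55,152),(55,523))]: print(onz('top',T(a),14 if b is None else 0), onz('side',S(b),0) if b else '')
print(manip.camera_params('top')['origin'])
E
```

```text
mid
[ 603.48346829 -150.25661211   20.        ] [ 602.56020114 -151.79993175   20.        ] (array([ 602.65109566, -150.16356475,   21.45933586]), np.float64(1.107429612408668))
[ 560.6791068  -230.72342438   20.        ] [ 559.09991257 -229.42940477   20.        ] (array([ 560.17673672, -231.03321592,   18.70110582]), np.float64(1.3871438372896863))
[ 481.26770105 -186.8417313    20.        ] [ 480.2317813  -186.35057771   20.        ] (array([ 480.82873558, -186.9752292 ,   19.44762762]), np.float64(0.9658904515611587))
[ 524.23899192 -107.62918962   20.        ] [ 523.30661822 -107.15115485   20.        ] (array([ 523.87016503, -107.71642986,   19.48033336]), np.float64(0.8584976718955498))
[ 542.41731702 -168.86273935   20.        ] [ 541.29962831 -168.68276727   20.        ]
(np.float64(90.0), np.float64(-28.3)) (np.float64(91.1), np.float64(-118.0)) (np.float64(90.7), np.float64(151.1)) (np.float64(90.1), np.float64(61.5))
(np.float64(91.0), np.float64(-29.4)) (np.float64(89.0), np.float64(-119.2)) (np.float64(89.9), np.float64(151.4)) (np.float64(90.2), np.float64(61.5))
small
[... 447 characters left out ...]
7251 -172.11070657   20.        ] [ 325.51881192 -167.73999791   20.        ]
(array([ 346.42091803, -105.22911067,   15.48347108]), np.float64(0.9130898051456953)) [ 347.09292135 -104.88000691   20.        ] [ 345.66854341 -100.37748125   20.        ]
cap top centre (array([588.53009499, 113.91498343, 110.27178018]), np.float64(1.1315424685324253)) index tip (array([613.1732113 , 110.73328923, 115.13639908]), np.float64(1.903552035995539))
[623.12448313  84.84414605  14.        ] 
[561.41123035  81.72586493   0.        ] [555.70061343 141.48156839   0.        ]
[556.46017068 144.41517611   0.        ] [6.16453218e+02 1.45669979e+02 1.13686838e-13]
[ 399.47103059  -33.51253907 1106.31422856]
```

The lens model and triangulation are consistent. The target nest has 90 mm hole spacing, with its centre at about (541.8,−168.8) and yaw about −28.6°. The canister is at about (588.9,113.8), yaw about 4.3°. I'll move above it with the tool yaw chosen so the screwing stays inside joint 6's range.

```bash
cat >> h.py <<'E'
def go(x,y,z,yaw_deg):
    s=manip.read_state(); M=R.from_euler('xyz',s['eef_rot']).as_matrix()
    d=M.T@(np.array([x,y,z])-s['eef_pos'])/10
    yaw=np.degrees(s['eef_rot'][2]); print('t',s['clock'],'pos',s['eef_pos'].round(1),'yaw',round(yaw,2),'j6',s['joints'][5].round(3),'shift cm',d.round(3),'roll',round(-((yaw_deg-yaw+180)%360-180)/5,3))
E
python3 -c "
from h import *
go(588.9,113.8,224,197.3)"
```

```text
t 0.1 pos [163.4 524.9 223.7] yaw 162.71 j6 -0.067 shift cm [-5.2847e+01 -2.6606e+01 -3.0000e-03] roll -6.919
```

```bash
python3 -m creep '[[1,[-52.8,-26.6,0],-6.9],[1,[-52.8,-26.6,0],-6.9],[1,[-52.8,-26.6,0],-6.9],[1,[-52.8,-26.6,0],-6.9],[1,[-52.8,-26.6,0],-6.9],[1,[-52.8,-26.6,0],-6.9],[1,[-52.8,-26.6,0],-6.9],[1,[-52.8,-26.6,0],-6.9],[1,[-52.8,-26.6,0],-6.9],[1,[-52.8,-26.6,0],-6.9],[1,[-52.8,-26.6,0],-6.9],[1,[-52.8,-26.6,0],-6.9]]' 25; python3 -c "
from h import *
go(588.9,113.8,106,197.3)"
```

```text
clock: 1.3
eef_pos: [582.0, 119.9, 224.0]
eef_rot: [3.141, -0.0, -2.841]
wrist_force: [-0.3, 0.9, -0.0]
finger_gap: 94.3
finger_force: 0.0
t 1.3 pos [582.  119.9 224. ] yaw -162.8 j6 -1.73 shift cm [-0.485 -0.784 11.798] roll -0.02
```

```bash
python3 -m creep '[[1,[0,0,0],0],[1,[0,0,0],0]]'; python3 - <<'E'
from h import *
go(588.9,113.8,106,197.3)
im=manip.camera('top'); cv2.imwrite('pics/t1.png',im[100:300,130:350,::-1].repeat(3,0).repeat(3,1))
E
```

```text
clock: 1.5
eef_pos: [580.9, 121.0, 223.4]
eef_rot: [3.141, -0.001, -2.843]
wrist_force: [0.2, -0.2, -0.4]
finger_gap: 93.6
finger_force: 0.0
t 1.5 pos [580.9 121.  223.4] yaw -162.89 j6 -1.726 shift cm [-0.568 -0.931 11.74 ] roll -0.037
```

View pics/t1.png

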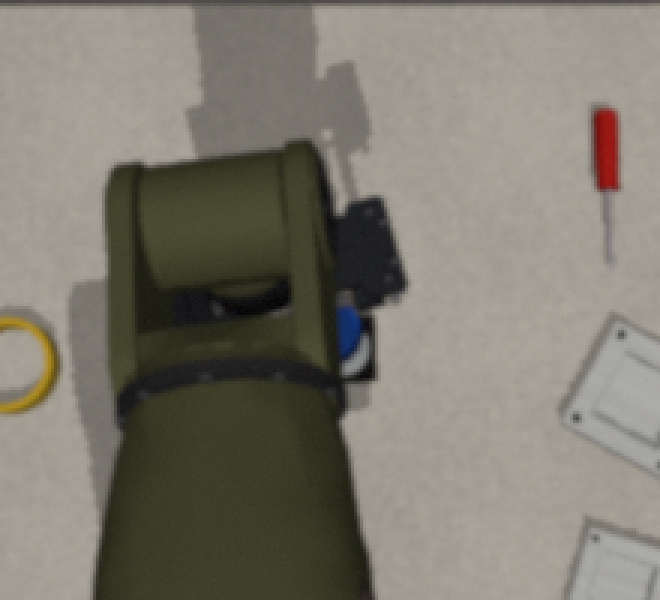

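The arm hides most of the canister in the top view, though part of the cap still shows at (345,330) in the crop, so the tool is close to above it. Next I centre the tool, descend, and grip.

```bash
python3 -m creep '[[1,[-0.57,-0.93,0],0],[1,[-0.57,-0.93,4],0],[1,[-0.57,-0.93,7],0],[1,[-0.57,-0.93,9],0],[1,[-0.57,-0.93,10.5],0],[1,[-0.57,-0.93,11.5],0],[1,[-0.57,-0.93,11.7],0],[1,[-0.57,-0.93,11.7],0]]'; python3 -c "
from h import *
go(588.9,113.8,106,197.3)
cv2.imwrite('pics/s1.png',cv2.resize(manip.camera('side')[150:300,160:360],None,fx=4,fy=4)[:,:,::-1])"
```

```text
clock: 2.35
eef_pos: [589.4, 114.6, 107.8]
eef_rot: [-3.141, 0.001, -2.841]
wrist_force: [-0.6, 0.4, 0.4]
finger_gap: 94.1
finger_force: 0.0
t 2.35 pos [589.4 114.6 107.8] yaw -162.77 j6 -1.74 shift cm [ 0.068 -0.065  0.181] roll -0.015
```

View pics/s1.png

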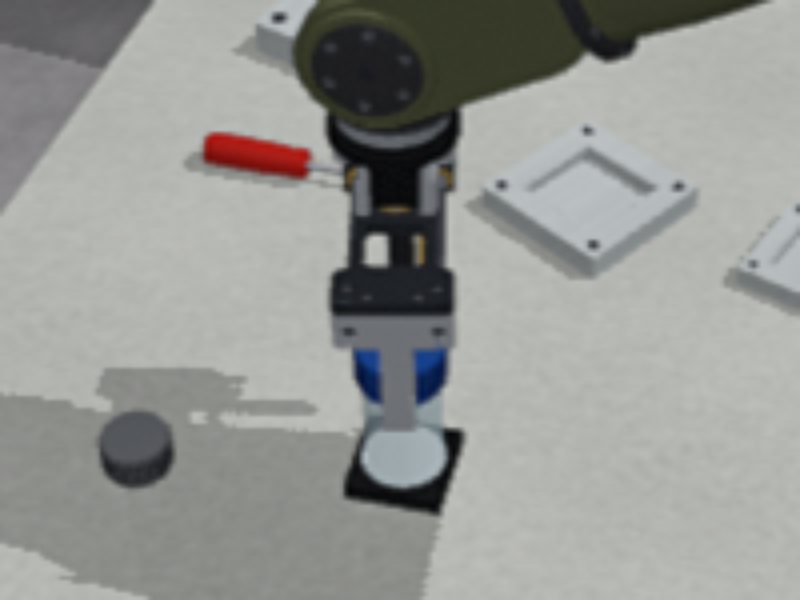

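The near finger sits centred in front of the cap at crop (399,390), so the tool is well placed. Closing the gripper now.

```bash
python3 -m creep '[[-1,[0,0,0.1],0],[-1,[0,0,0.1],0],[-1,[0,0,0.1],0],[-1,[0,0,0.1],0],[-1,[0,0,0.1],0],[-1,[0,0,0.1],0],[-1,[0,0,0.1],0],[-1,[0,0,0.1],0]]' 30; python3 -c "
from h import *
s=manip.read_state();print(s['wrist_force'],s['moment'])
go(588.9,113.8,106,197.3)"
```

```text
clock: 3.2
eef_pos: [589.1, 114.5, 106.3]
eef_rot: [3.142, 0.0, -2.841]
wrist_force: [-0.6, 1.1, -0.3]
finger_gap: 56.6
finger_force: 30.0
[-0.60371406  1.05011989 -0.27483183] [ 0.20474763  0.05084941 -0.01102249]
t 3.2 pos [589.1 114.5 106.3] yaw -162.79 j6 -1.74 shift cm [ 0.042 -0.061  0.029] roll -0.018
```

```bash
python3 -m creep '[[-1,[0,0,-2],0],[-1,[0,0,-4],0],[-1,[0,0,-6],0],[-1,[0,0,-6],0]]'; python3 -c "
from h import *
s=manip.read_state();print(s['wrist_force'],s['finger_gap'])
go(541.8,-168.8,166,164.26)"
```

```text
clock: 3.6
eef_pos: [590.0, 114.5, 168.5]
eef_rot: [-3.141, 0.004, -2.841]
wrist_force: [-0.5, 0.3, -2.6]
finger_gap: 56.2
finger_force: 30.0
[-0.46608684  0.33817793 -2.64691181] 56.20810639620826
t 3.6 pos [590.  114.5 168.5] yaw -162.79 j6 -1.74 shift cm [ 12.981 -25.638   0.22 ] roll 6.589
```

```bash
python3 -m creep '[[-1,[1.7,-3.4,0],0.8],[-1,[4.2,-8.2,0],2.1],[-1,[6.7,-13,0],3.4],[-1,[9,-17.6,0],4.5],[-1,[11,-21.4,0],5.5],[-1,[12.3,-24,0],6.2],[-1,[13,-25.6,0],6.6],[-1,[13,-25.6,0],6.6],[-1,[13,-25.6,0],6.6],[-1,[13,-25.6,0],6.6]]'; python3 - <<'E'
from h import *
go(541.8,-168.8,166,164.26)
s=manip.camera('side');t=manip.camera('top')
np.save('s2.npy',s);np.save('t2.npy',t)
p=px('side',[541.8,-168.8,80]).astype(int);q=px('top',[541.8,-168.8,60]).astype(int);print(p,q)
a=cv2.resize(s[p[1]-40:p[1]+60,p[0]-50:p[0]+50],None,fx=4,fy=4,interpolation=cv2.INTER_CUBIC)
b=cv2.resize(t[q[1]-50:q[1]+50,q[0]-50:q[0]+50],None,fx=4,fy=4,interpolation=cv2.INTER_CUBIC)
cv2.imwrite('pics/c2.png',np.hstack([a,b])[:,:,::-1])
E
```

```text
clock: 4.6
eef_pos: [540.7, -167.5, 165.7]
eef_rot: [3.141, -0.001, 2.868]
wrist_force: [0.1, 0.1, -1.4]
finger_gap: 56.9
finger_force: 30.0
t 4.6 pos [ 540.7 -167.5  165.7] yaw 164.3 j6 -1.662 shift cm [-0.143 -0.091 -0.032] roll 0.009
[307 179] [345 230]
```

View pics/c2.png

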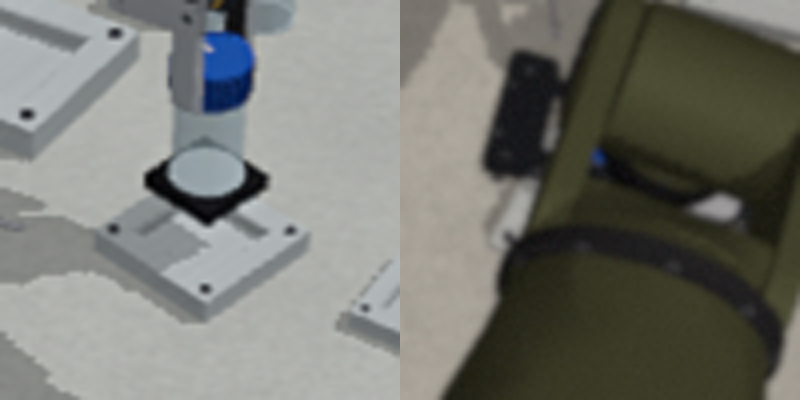

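In the side view the foot hangs straight over the nest, with its corners in the crop at about (145,182), (208,220) and (268,182). The arm blocks the top view, so I'll fit the foot's edges in the side view alone.

```bash
cat >> h.py <<'E'
def foot(s,zb,roi):
    x0,y0,x1,y1=roi; k=8
    g=cv2.cvtColor(s[y0:y1,x0:x1],cv2.COLOR_RGB2GRAY); g=cv2.resize(g,None,fx=k,fy=k,interpolation=cv2.INTER_CUBIC)
    c=max(cv2.findContours((g<75).astype(np.uint8),0,cv2.CHAIN_APPROX_NONE)[0],key=cv2.contourArea)[:,0,:].astype(float)
    c=(c+.5)/k-.5+[x0,y0]
    L=c[c[:,0].argmin()];Rr=c[c[:,0].argmax()];N=c[c[:,1].argmax()]
    f=lambda lo,hi,a,b: c[(c[:,0]>lo[0]+a)&(c[:,0]<hi[0]-b)&(c[:,1]>np.interp(c[:,0],[lo[0],hi[0]],[lo[1],hi[1]])-1.5)]
    W=[]
    for P in (f(L,N,3,2),f(N,Rr,2,3)):
        Q=np.array([onz('side',p,zb) for p in P])[:,:2].astype(np.float32)
        v=cv2.fitLine(Q,cv2.DIST_HUBER,0,.01,.01).ravel(); W.append(v); print('edge deg',np.degrees(np.arctan2(v[1],v[0])).round(2),len(Q))
    (a,b,p,q),(e,g2,r,t)=W
    A=np.array([[a,-e],[b,-g2]]); st=np.linalg.solve(A,[r-p,t-q]); C=np.array([p,q])+st[0]*np.array([a,b])
    print('corners px',L,N,Rr,'near corner',C); 
    l=onz('side',L,zb)[:2];rr=onz('side',Rr,zb)[:2]; print('centre from corner',C+32*(np.sign(np.dot(l-C,[a,b]))*np.array([a,b])+np.sign(np.dot(rr-C,[e,g2]))*np.array([e,g2])))
E
python3 - <<'E'
from h import *
s=np.load('s2.npy'); foot(s,59.6,(290,175,327,196))
# validation: same on initial picture
foot(cv2.imread('pics/side0.png')[:,:,::-1],0,(243,254,278,281)) 
# nest outline near edges at z=20 via holes: dark blobs
g=cv2.cvtColor(s[180:225,275:340],cv2.COLOR_RGB2GRAY)
E
```

```text
edge deg -26.43 80
edge deg 61.97 85
corners px [292.8125 183.0625] [307.9375 194.5625] [323.3125 183.3125] near corner [ 527.7365  -129.19803]
centre from corner [ 541.35537243 -171.68988895]
edge deg 3.71 134
edge deg -86.36 63
corners px [245.5625 270.5625] [267.4375 277.8125] [275.1875 258.8125] near corner [556.41376 142.87253]
centre from corner [590.37871385 113.00551891]
```

```bash
python3 -m creep '[[-1,[-0.14,-0.09,1],0],[-1,[-0.14,-0.09,2],0],[-1,[-0.14,-0.09,3],0],[-1,[-0.14,-0.09,3.5],0],[-1,[-0.14,-0.09,3.6],0],[-1,[-0.14,-0.09,3.6],0],[-1,[-0.14,-0.09,3.6],0]]'; python3 - <<'E'
from h import *
go(541.8,-168.8,114.3,164.1)
for i in range(3): s=manip.camera('side'); print(manip.read_state()['eef_pos'])
z=manip.read_state()['eef_pos'][2]-106.3
p=px('side',[541.8,-168.8,z]).astype(int)
foot(s,z,(p[0]-18,p[1]-10,p[0]+19,p[1]+12))
cv2.imwrite('pics/c3.png',cv2.resize(s[p[1]-50:p[1]+40,p[0]-50:p[0]+50],None,fx=6,fy=6,interpolation=cv2.INTER_CUBIC)[:,:,::-1])
E
```

```text
clock: 5.4
eef_pos: [541.9, -169.9, 130.6]
eef_rot: [-3.142, 0.001, 2.866]
wrist_force: [0.1, -1.0, -1.7]
finger_gap: 56.8
finger_force: 30.0
t 5.4 pos [ 541.9 -169.9  130.6] yaw 164.21 j6 -1.663 shift cm [0.041 0.102 1.63 ] roll 0.021
[ 541.93305918 -169.8771049   130.67546931]
[ 541.90149662 -169.88194185  130.62814948]
[ 541.87531516 -169.843861    130.59060261]
edge deg -29.24 82
edge deg 60.89 80
corners px [292.0625 192.8125] [307.4375 203.9375] [322.3125 192.9375] near corner [ 530.14575 -130.5747 ]
centre from corner [ 542.49923801 -174.16366863]
```

View pics/c3.png

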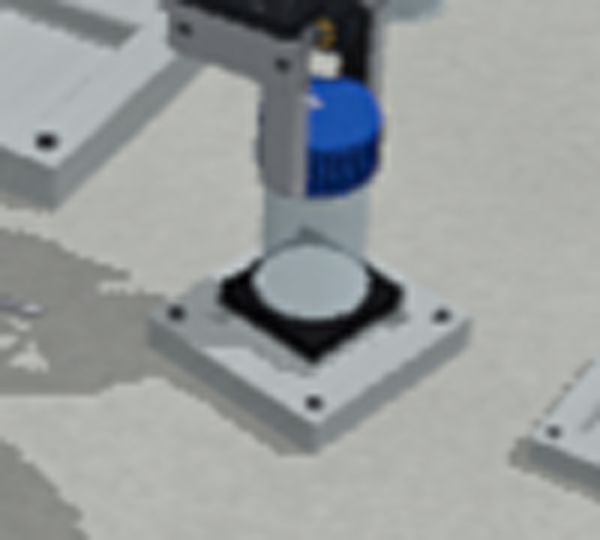

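The foot is over the pocket and squared to it: its near corner at (315,360) lines up with the near hole at (315,402). I'll compare these edges with where they should project before lowering.

```bash
python3 - <<'E'
from h import *
th=np.radians(-29); c=np.array([541.9,-169.9])
for z in (24.3,38.3):
  for a,b in((1,1),(1,-1),(-1,-1),(-1,1)):
    d=32*np.array([a*np.cos(th)-b*np.sin(th),a*np.sin(th)+b*np.cos(th)]); print(z,px('side',[*(c+d),z]).round(1),end=' ')
  print()
for z in (110.6,140.6): print('cap centre',z,px('side',[*c,z]).round(1))
s=manip.camera('side');b=blue(s);print('cap bbox',cv2.boundingRect(b))
u=np.linspace(0,2*np.pi,100);P=np.array([px('side',[c[0]+28.5*np.cos(t),c[1]+28.5*np.sin(t),z]) for t in u for z in (110.6,140.6)]);print(P.min(0),P.max(0))
p=px('side',[541.8,-168.8,24]).astype(int)
print(cv2.cvtColor(s,cv2.COLOR_RGB2GRAY)[188:212,306:309].tolist())
# nest holes measured at present vs. prediction
for a in range(4):
  t=th+np.pi/4+a*np.pi/2;print('hole',px('side',[541.8+63.6*np.cos(t),-168.8+63.6*np.sin(t),20]).round(1),end='')
E
```

```text
24.3 [291.3 194.4] 24.3 [306.7 184.7] 24.3 [322.8 194.8] 24.3 [307.4 204.9] 
38.3 [291.4 190.7] 38.3 [306.9 181. ] 38.3 [323.1 191. ] 38.3 [307.6 201.2] 
cap centre 110.6 [308.2 170.7]
cap centre 140.6 [308.6 161.9]
cap bbox (307, 157, 13, 20)
[297.88613235 155.746185  ] [319.07471225 177.01705219]
[[161, 161, 161], [160, 161, 162], [161, 161, 161], [161, 161, 161], [161, 161, 161], [161, 161, 161], [162, 162, 162], [165, 165, 165], [152, 157, 159], [64, 69, 68], [20, 20, 21], [25, 24, 23], [19, 22, 24], [6, 16, 18], [18, 4, 5], [71, 29, 22], [132, 90, 79], [141, 141, 147], [146, 151, 164], [184, 183, 183], [183, 183, 184], [181, 178, 179], [169, 101, 79], [169, 86, 58]]
hole [284.8 195.7]hole [307.4 210.7]hole [329.  196.2]hole [306.4 182.2]
```

```bash
python3 -m creep '[[-1,[0.04,0.1,0.3],0],[-1,[0.04,0.1,0.5],0],[-1,[0.04,0.1,0.7],0],[-1,[0.04,0.1,0.8],0],[-1,[0.04,0.1,0.8],0]]'; python3 -c "
from h import *
s=manip.read_state();print(s['wrist_force'],s['moment'])
go(541.8,-168.8,114.3,164.1)"
```

```text
clock: 6.1
eef_pos: [541.6, -168.7, 122.0]
eef_rot: [-3.142, -0.0, 2.866]
wrist_force: [-0.4, 0.7, -3.1]
finger_gap: 56.5
finger_force: 30.0
[-0.42380161  0.69789988 -3.07806446] [ 0.0094161   0.00581412 -0.04652358]
t 6.1 pos [ 541.6 -168.7  122. ] yaw 164.21 j6 -1.662 shift cm [-0.023 -0.001  0.774] roll 0.022
```

```bash
python3 -m creep '[[-1,[0,0,0.15],0],[-1,[0,0,0.3],0],[-1,[0,0,0.45],0],[-1,[0,0,0.55],0],[-1,[0,0,0.65],0],[-1,[0,0,0.65],0]]'; python3 -c "
from h import *
s=manip.read_state();print(s['wrist_force'],s['moment'])
go(541.8,-168.8,114.3,164.1)"
```

```text
clock: 6.7
eef_pos: [541.6, -168.7, 115.6]
eef_rot: [-3.142, -0.0, 2.866]
wrist_force: [0.1, 0.6, -1.6]
finger_gap: 56.5
finger_force: 30.0
[ 0.06100112  0.60690309 -1.57034597] [-0.03576268 -0.04441894  0.01695716]
t 6.7 pos [ 541.6 -168.7  115.6] yaw 164.21 j6 -1.662 shift cm [-0.024 -0.001  0.131] roll 0.021
```

```bash
python3 -m creep '[[-1,[0,0,0.05],0],[-1,[0,0,0.1],0],[-1,[0,0,0.1],0]]'; python3 -m creep '[[-1,[0,0,0.05],0],[-1,[0,0,0.1],0],[-1,[0,0,0.1],0]]'; python3 -c "
from h import *
s=manip.read_state();print(s['wrist_force'],s['moment'])
go(541.8,-168.8,114.3,164.1)"
```

```text
clock: 7.0
eef_pos: [541.6, -168.7, 114.7]
eef_rot: [-3.142, -0.0, 2.866]
wrist_force: [-0.3, 0.4, -2.5]
finger_gap: 56.7
finger_force: 30.0
clock: 7.3
eef_pos: [541.9, -168.7, 114.2]
eef_rot: [3.141, 0.001, 2.866]
wrist_force: [-0.8, 1.8, 2.6]
finger_gap: 56.7
finger_force: 30.0
[-0.79187704  1.77346646  2.63485974] [0.32242483 0.15272546 0.01203195]
t 7.3 pos [ 541.9 -168.7  114.2] yaw 164.21 j6 -1.662 shift cm [ 0.003 -0.013 -0.009] roll 0.022
```

Contact came at TCP z 114.2, where 114.3 was expected, so the foot is seated. Screwing clockwise now, following the thread down.

```bash
python3 -m creep '[[-1,[0,0,0.007],1.2],[-1,[0,0,0.013],2.4],[-1,[0,0,0.02],3.6],[-1,[0,0,0.027],4.8],[-1,[0,0,0.033],6],[-1,[0,0,0.04],7.2],[-1,[0,0,0.047],8.4],[-1,[0,0,0.053],9.6],[-1,[0,0,0.06],10.8],[-1,[0,0,0.067],12],[-1,[0,0,0.067],12]]' 30; python3 -c "
from h import *
s=manip.read_state();print(s['wrist_force'],s['moment'])
go(541.8,-168.8,114.3,164.1)"; python3 -m creep '[[-1,[0,0,0.007],1.2],[-1,[0,0,0.013],2.4],[-1,[0,0,0.02],3.6],[-1,[0,0,0.027],4.8],[-1,[0,0,0.033],6],[-1,[0,0,0.04],7.2],[-1,[0,0,0.047],8.4],[-1,[0,0,0.047],8.4]]'; python3 -c "
from h import *
s=manip.read_state();print(s['wrist_force'],s['moment'])
go(541.8,-168.8,114.3,164.1)"
```

```text
clock: 8.4
eef_pos: [542.0, -168.7, 113.5]
eef_rot: [3.141, 0.0, 1.817]
wrist_force: [0.6, 1.6, 5.0]
finger_gap: 56.9
finger_force: 30.0
[0.64940474 1.57786406 4.96670138] [ 0.33926192  0.15991955 -0.07690186]
t 8.4 pos [ 542.  -168.7  113.5] yaw 104.11 j6 -0.613 shift cm [-0.01  -0.019 -0.078] roll -11.997
clock: 9.2
eef_pos: [542.0, -168.6, 113.1]
eef_rot: [3.141, -0.001, 1.087]
wrist_force: [2.1, 2.7, 5.8]
finger_gap: 56.5
finger_force: 30.0
[2.06649326 2.66859498 5.75047663] [ 0.55228483 -0.13603803 -0.06393121]
t 9.2 pos [ 542.  -168.6  113.1] yaw 62.27 j6 0.117 shift cm [-0.024 -0.012 -0.124] roll -20.365
```

```bash
cat > m.py <<'E'
from cell import manip
import numpy as np
s=manip.read_state();print('F',s['wrist_force'].round(1),'M',s['moment'].round(3),'eff',s['effort'][[0,5]].round(3),'yaw',np.degrees(s['eef_rot'][2]).round(2),'j6',s['joints'][5].round(3),'z',s['eef_pos'][2].round(1),s['clock'])
E
python3 -m creep '[[-1,[0,0,0.005],1],[-1,[0,0,0.011],2],[-1,[0,0,0.017],3],[-1,[0,0,0.017],3]]' >/dev/null; python3 m.py
python3 -m creep '[[-1,[0,0,0.005],1],[-1,[0,0,0.011],2],[-1,[0,0,0.011],2]]' >/dev/null; python3 m.py
python3 -m creep '[[-1,[0,0,0.005],1],[-1,[0,0,0.011],2],[-1,[0,0,0.011],2]]' >/dev/null; python3 m.py
python3 -m creep '[[-1,[0,0,0.005],1],[-1,[0,0,0.011],2],[-1,[0,0,0.011],2]]' >/dev/null; python3 m.py
```

```text
F [2.1 3.2 6.2] M [ 0.613 -0.275 -0.058] eff [-1.949  1.463] yaw 47.39 j6 0.377 z 112.9 9.6
F [2.6 2.3 6.5] M [ 0.756 -0.36  -0.081] eff [-2.043  1.35 ] yaw 37.41 j6 0.551 z 112.8 9.9
F [3.7 3.8 5.8] M [ 0.763 -0.463 -0.072] eff [-2.137  1.362] yaw 27.41 j6 0.726 z 112.7 10.2
F [3.  2.6 5.6] M [ 0.781 -0.557 -0.047] eff [-2.18   1.349] yaw 17.41 j6 0.9 z 112.6 10.5
```

```bash
python3 - <<'E'
from h import *
s=manip.camera('side'); cv2.imwrite('pics/c4.png',cv2.resize(s[130:230,255:355],None,fx=6,fy=6,interpolation=cv2.INTER_CUBIC)[:,:,::-1])
z=122.6+0; c=[541.9,-168.7]
for a in (173,153,193): t=np.radians(a); print(a,[((px('side',[c[0]+r*np.cos(t),c[1]+r*np.sin(t),z])-[255,130]+.5)*6).round(0) for r in (0,28)])
E
```

```text
173 [array([322., 228.]), array([380., 243.])]
153 [array([322., 228.]), array([369., 253.])]
193 [array([322., 228.]), array([384., 230.])]
```

View pics/c4.png

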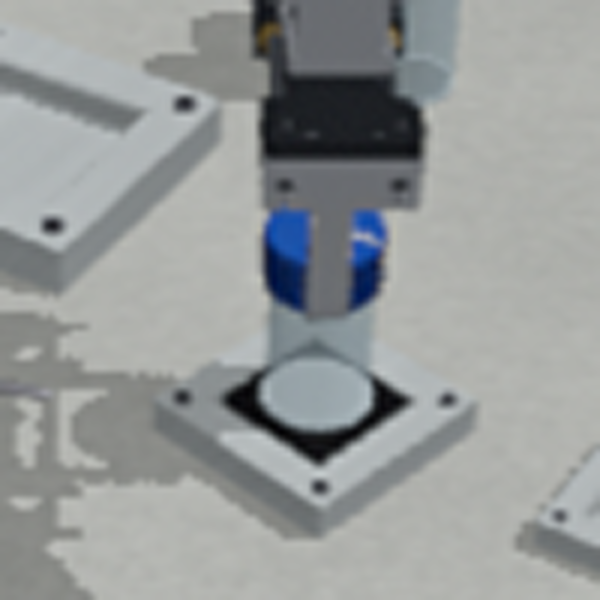

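The foot sits flush in the pocket. The index line's tip is at about (384,243), against a predicted (380,243), so the cap is turning with the gripper. Continuing in small steps towards the stop.

```bash

python3 -m creep '[[-1,[0,0,0.005],1],[-1,[0,0,0.005],1]]' >/dev/null; python3 m.py
python3 -m creep '[[-1,[0,0,0.005],1],[-1,[0,0,0.005],1]]' >/dev/null; python3 m.py
python3 -m creep '[[-1,[0,0,0.005],1],[-1,[0,0,0.005],1]]' >/dev/null; python3 m.py
python3 -m creep '[[-1,[0,0,0.005],1],[-1,[0,0,0.005],1]]' >/dev/null; python3 m.py
```

```text
F [3.9 3.7 6.1] M [ 0.834 -0.562 -0.042] eff [-2.232  1.221] yaw 12.42 j6 0.987 z 112.5 10.75
F [2.5 2.7 4.7] M [ 0.733 -0.524 -0.037] eff [-2.05   1.325] yaw 7.42 j6 1.075 z 112.4 10.95
F [3.3 2.5 3.6] M [ 0.612 -0.515 -0.05 ] eff [-1.867  1.343] yaw 2.42 j6 1.162 z 112.3 11.15
F [3.6 1.8 5.4] M [ 0.503 -0.481 -0.087] eff [-1.54   1.324] yaw -2.59 j6 1.25 z 112.3 11.35
```

```bash

python3 -m creep '[[-1,[0,0,0.005],1],[-1,[0,0,0.005],1]]' >/dev/null; python3 m.py
python3 -m creep '[[-1,[0,0,0.005],1],[-1,[0,0,0.005],1]]' >/dev/null; python3 m.py
python3 -m creep '[[-1,[0,0,0.005],1],[-1,[0,0,0.005],1]]' >/dev/null; python3 m.py
```

```text
F [5.  4.8 5. ] M [ 1.172 -0.965  0.559] eff [-3.898  1.917] yaw -7.56 j6 1.336 z 112.4 11.55
F [-3.7  7.1 11.3] M [1.609 0.862 0.831] eff [-4.053  2.104] yaw -12.53 j6 1.423 z 112.3 11.75
F [-6.   7.  14.5] M [1.726 1.326 0.751] eff [-3.759  2.067] yaw -17.52 j6 1.511 z 112.3 11.95
```

The stop was reached at tool yaw of about −6° (moment jumped to 0.56), then the grip slipped slightly. I'll reverse in small steps to see the wind-up and the foot's play.

```bash

for i in 1 2 3 4 5 6; do python3 -m creep '[[-1,[0,0,-0.002],-0.3],[-1,[0,0,-0.002],-0.3]]' >/dev/null; python3 m.py; done
```

```text
F [-5.4  6.7 13.3] M [1.539 1.091 0.131] eff [-2.792 -0.271] yaw -15.87 j6 1.481 z 112.4 12.15
F [-4.4  3.6 11.9] M [0.871 1.05  0.091] eff [-1.098 -0.311] yaw -14.38 j6 1.455 z 112.3 12.35
F [-4.3  0.6  9.4] M [0.148 0.828 0.067] eff [ 0.527 -0.367] yaw -12.88 j6 1.429 z 112.2 12.55
F [-3.8 -0.6  9.8] M [ 0.073  0.891 -0.007] eff [ 0.763 -0.412] yaw -11.39 j6 1.403 z 112.2 12.75
F [-3.6 -0.3  9.3] M [ 0.046  0.907 -0.032] eff [ 0.871 -0.411] yaw -9.89 j6 1.377 z 112.2 12.95
F [-5.1 -0.1 10. ] M [-0.065  0.903  0.001] eff [ 0.98 -0.41] yaw -8.39 j6 1.351 z 112.2 13.15
```

```bash

for i in 1 2 3 4; do python3 -m creep '[[-1,[0,0,-0.003],-0.5],[-1,[0,0,-0.003],-0.5]]' >/dev/null; python3 m.py; done
```

```text
F [-4.2 -0.7  9.4] M [-0.118  0.892  0.053] eff [ 1.034 -0.644] yaw -5.86 j6 1.306 z 112.3 13.35
F [-4.6 -1.1  9. ] M [-0.143  0.871  0.004] eff [ 1.188 -0.648] yaw -3.36 j6 1.263 z 112.3 13.55
F [-4.1 -0.9 10. ] M [-0.22   0.948 -0.01 ] eff [ 1.334 -0.651] yaw -0.86 j6 1.219 z 112.3 13.75
F [-4.4 -1.7  8.9] M [-0.287  0.962 -0.021] eff [ 1.479 -0.656] yaw 1.64 j6 1.175 z 112.4 13.95
```

```bash
python3 -m creep '[[-1,[0,0,-0.007],-1.3],[-1,[0,0,-0.015],-2.6],[-1,[0,0,-0.022],-3.9],[-1,[0,0,-0.029],-5.2],[-1,[0,0,-0.036],-6.5],[-1,[0,0,-0.043],-7.8],[-1,[0,0,-0.05],-9.1],[-1,[0,0,-0.057],-10.4],[-1,[0,0,-0.065],-11.7],[-1,[0,0,-0.073],-13],[-1,[0,0,-0.081],-14.5],[-1,[0,0,-0.081],-14.5]]' >/dev/null; python3 m.py; python3 - <<'E'
from h import *
ims=np.mean([manip.camera('side') for _ in range(3)],0).astype(np.uint8);t=manip.camera('top'); np.save('s5.npy',ims)
p=px('top',[541.9,-168.7,122]).astype(int)
a=cv2.resize(ims[145:215,275:345],None,fx=8,fy=8,interpolation=cv2.INTER_CUBIC)[:560,:400+160]
cv2.imwrite('pics/c5.png',a[:,:,::-1])
print(manip.read_state()['eef_pos'])
foot(ims,8,(288,188,327,213))
E
```

```text
F [ 1.9 -2.7  6.1] M [-0.674 -0.096 -0.047] eff [ 1.52  -2.204] yaw 74.29 j6 -0.093 z 113.2 15.15
[ 541.71629191 -169.54779704  113.24389396]
edge deg -26.05 82
edge deg 61.79 78
corners px [292.0625 196.1875] [307.3125 206.5625] [322.1875 196.6875] near corner [ 530.6429  -138.05443]
centre from corner [ 544.2656374 -180.3059454]
```

View pics/c5.png

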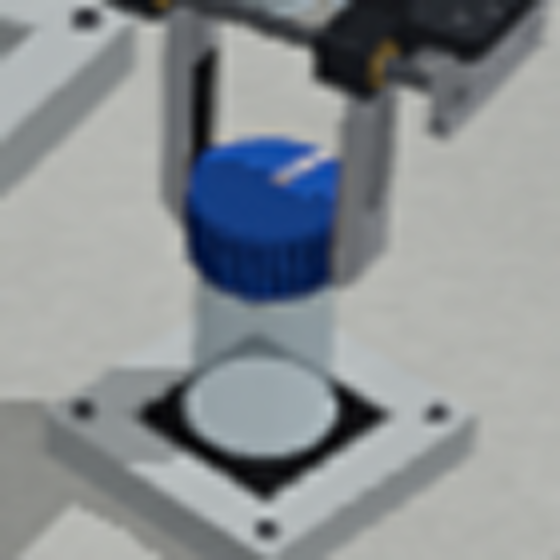

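The cap top is fully visible, with the index running from about (275,180) to the rim at (320,152) and the foot seated. I'll fit the index line's direction on the cap-top plane.

```bash
cat > idx.py <<'E'
from h import *
def idx(s,zt,c):
    k=6;x0,y0=290,155
    b=cv2.resize(s[y0:195,x0:325],None,fx=k,fy=k,interpolation=cv2.INTER_CUBIC)
    hsv=cv2.cvtColor(b,cv2.COLOR_RGB2HSV).astype(int)
    v,u=np.mgrid[:b.shape[0],:b.shape[1]]; P=np.stack([(u+.5)/k-.5+x0,(v+.5)/k-.5+y0],-1).reshape(-1,2)
    W=np.array([onz('side',p,zt)[:2] for p in P])-c; r=np.hypot(*W.T)
    br=b.reshape(-1,3).astype(int); m=(r<24)&(r>3)&(br[:,0]>90)
    # keep largest blob
    n,l,st,_=cv2.connectedComponentsWithStats(m.reshape(b.shape[:2]).astype(np.uint8)); j=1+st[1:,4].argmax(); Q=W[l.ravel()==j]
    vv=cv2.fitLine(Q.astype(np.float32),cv2.DIST_L2,0,.01,.01).ravel(); mn=Q.mean(0)
    an=np.degrees(np.arctan2(vv[1],vv[0])); 
    print('n',len(Q),'line deg',an.round(1),'or',(an+180).round(1),'mean dir',np.degrees(np.arctan2(mn[1],mn[0])).round(1),'mean',mn.round(1),'r',r[l.ravel()==j].min().round(1),r[l.ravel()==j].max().round(1))
    # cap top far/left outline check
    m2=((hsv[...,0]>105)&(hsv[...,0]<125)&(hsv[...,1]>120)); yy,xx=np.nonzero(m2); print('blue px top',(yy.min()+.5)/k-.5+y0,'left',(xx.min()+.5)/k-.5+x0)
if __name__=='__main__':
    s=np.load('s5.npy'); c=np.array([541.8,-169]); idx(s,123.2,c)
    print(px('side',[541.8,-169-28.5,123.2]),px('side',[541.8+28.5,-169,123.2]))
    foot(s,20,(288,188,327,213))
    foot(s,21,(288,188,327,213))
E
python3 idx.py
```

```text
Traceback (most recent call last):
  File "idx.py", line 17, in <module>
    s=np.load('s5.npy'); c=np.array([541.8,-169]); idx(s,123.2,c)
                                                   ~~~^^^^^^^^^^^
  File "idx.py", line 7, in idx
    W=np.array([onz('side',p,zt)[:2] for p in P])-c; r=np.hypot(*W.T)
                ~~~^^^^^^^^^^^^^
  File "h.py", line 9, in onz
    o,d=ray(n,uv); return o+d*(z-o[2])/d[2]
        ~~~^^^^^^
  File "h.py", line 7, in ray
    p,f,M=cam(n); d=M@np.array([(uv[0]-p['cx'])/f,(uv[1]-p['cy'])/f,1]); return np.array(p['origin']),d/np.linalg.norm(d)
          ~~~^^^
  File "h.py", line 5, in cam
    p=manip.camera_params(n); return p, 210/np.tan(np.radians(p['fovy']/2)), R.from_euler('xyz',p['attitude']).as_matrix()
ValueError: time passes only in moves, steps and waits
```

```bash
sed -i 's/^def cam/import functools\n@functools.cache\ndef cam/' h.py; python3 idx.py
```

```text
n 431 line deg 60.7 or 240.7 mean dir -124.9 mean [ -7.8 -11.2] r 3.0 24.0
blue px top 162.08333333333334 left 297.9166666666667
[310.89954094 161.29675725] [298.32011901 165.37257334]
edge deg -26.05 82
edge deg 61.79 78
corners px [292.0625 196.1875] [307.3125 206.5625] [322.1875 196.6875] near corner [ 527.6101   -124.658226]
centre from corner [ 541.23304462 -166.90987206]
edge deg -26.05 82
edge deg 61.79 78
corners px [292.0625 196.1875] [307.3125 206.5625] [322.1875 196.6875] near corner [ 527.35724 -123.54163]
centre from corner [ 540.98031712 -165.79350281]
```

Both estimates (index line −119.3° against about −117.6° for a quarter turn, and tool yaw from the stop less the foot's play) say about 2° more.

```bash
python3 -m creep '[[-1,[0,0,-0.002],-0.2],[-1,[0,0,-0.002],-0.4],[-1,[0,0,-0.002],-0.4],[-1,[0,0,-0.002],-0.4],[-1,[0,0,-0.002],-0.4]]'; python3 m.py; python3 - <<'E'
from idx import *
s=np.mean([manip.camera('side') for _ in range(4)],0).astype(np.uint8)
for th in (123.2,124): idx(s,th,np.array([541.8,-169]))
E
python3 m.py
```

```text
clock: 15.85
eef_pos: [541.8, -169.5, 113.3]
eef_rot: [3.14, 0.001, 1.326]
wrist_force: [1.3, -3.4, 6.2]
finger_gap: 56.4
finger_force: 30.0
F [ 1.3 -3.4  6.2] M [-0.568 -0.356 -0.032] eff [ 1.349 -0.044] yaw 75.96 j6 -0.122 z 113.3 15.85
n 429 line deg 61.2 or 241.2 mean dir -124.3 mean [ -7.6 -11.2] r 3.0 24.0
blue px top 162.08333333333334 left 297.9166666666667
n 450 line deg 62.5 or 242.5 mean dir -127.1 mean [ -8.1 -10.8] r 3.0 24.0
blue px top 162.08333333333334 left 297.9166666666667
F [ 2.7 -3.3  5.5] M [-0.647 -0.325 -0.028] eff [ 1.348 -0.042] yaw 75.96 j6 -0.122 z 113.2 16.05
```

```bash
python3 -c "
from cell import manip
print(manip.sign_off())"
```

```text
the job is handed in; nothing more can be done
None
```

I seated the canister in the 110 mm nest, screwed the cap down to its stop and backed it off about a quarter turn (within roughly 3° by camera and wrist angle), then handed the job in at about 16 s with the cap still gripped at 30 N; the tape, tube cluster, spare cap and scriber were not touched.

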